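Hand-index a gearbox pump cover on a rotary fixture under a latched stop

ROBOT

A 6-joint arm with a two-finger parallel gripper is mounted at the origin on the work surface. World frame = base frame: x ahead of the robot, y to its left, z up, the work surface at z = 0. Lengths are in m, angles in rad, forces in N, time in s.
With the tool pointing down it reaches from about 0.225 to 0.875 m from the base axis. Payload 3.4 kg.
Tool frame: the origin (TCP) lies at the very end of the fingers, on their centre line; the grasp point (between the pads) lies 19 mm behind it (manip.tcp_to_grasp is the distance from the TCP to the grasp point, in m); z points along the fingers, y is the line along which they close (so a half turn about z gives the same grasp; the last joint's range is limited). The gripper opens to 85 mm and grips with 20 to 120 N. Pads are 22 mm wide; open, the fingers measure 114 mm over their backs; the gripper's body (76 mm by 85 mm) begins 54 mm behind the grasp point. The pads swing forward as they close: fully open they stand 13 mm farther back than shut.
Start: joints at [-1.417, 0.276, 1.505, -0, 1.361, -0.121], TCP at [0.156, -0.553, 0.231] pointing down, gripper open.
Joint ranges: [-2.89, 2.89], [-0.75, 2.08], [0.22, 2.7], [-1.18, 4.32], [0.11, 2.71], [-2.7, 2.7]. Speed limits (rad/s): [2.57, 2.57, 3.14, 3.14, 3.14, 3.14].

INTERFACE

Orientations are given as a unit quaternion [w, x, y, z].
In Python, from rig import status, get_image, job, manip gives the robot as it stands.
- The arm moves only by the tool apply_moves, never from a script. Its arguments are lists of equal length, an entry for each row: "xyz": the shift along the tool's x, y, z each as a share of 0.3 m, from -1 to 1, a list of three; "rot": the turn, a rotation vector about the tool's x, y, z each as a share of 60 degrees, from -1 to 1, a list of three; "hand": the opening, from -1 (shut) to 1 (fully open). A call has 1 to 8 rows; each row shifts and turns the commanded pose from where the row before left it, along the tool's axes as they then stand; what a row does not reach is not made up. A row lasts 1/8 s, in which the tool goes at most 62.5 mm and 10.7 degrees, less where a joint would pass 70% of its speed; a pose out of reach is approached as far as the arm can. A call with a number of a shift or a turn outside -1 to 1 is refused whole. A call with a gripper value outside its range is refused whole. The fingers move at their own pace and stop on an object; "force" is the grip in N (left out, the last holds). Time passes only in rows, so rows that do not move let the fingers close. It gives the time, the measured TCP pose, the force, the opening and the grip force at its end, in the units of the state.
- status.get_state(): the state, without advancing time (a new reading comes with each control period).
- get_image(name): name is "side" or "top" or "wrist"; returns a dict with "pixels" (384x512x3 uint8, red, green, blue), "fovy" (degrees; the focal length in pixels is half the picture's height over the tangent of half this angle, whatever the lens; pixels are square), "cx", "cy" (the principal point, pixels), "dist" ([k1, k2, p1, p2, k3] as OpenCV has them; the pictures are not rectified), "origin" and "orientation" of the camera in the world; the wrist camera has in their place "tool_from_camera" (4x4, takes a point from camera to tool coordinates, whose origin is the TCP and whose axes are the flange's). Camera axes: x right, y down, z forward; pixel columns grow to the right and rows downward; lengths in m; the calibration is good to about 2 mm. A picture is of the moment at which its call begins: read the wrist's pose just before it. There is no depth.
- job.sign_off(): hands the job in; it is judged then, once.
The state is a dict: "clock": time; "qpos": joint angles; "qd": joint speeds; "effort": joint torques, N m; "position": TCP position; "ee_rot": TCP orientation; "contact_force": force on the tool from outside, world axes, zero at the start; "moment": the same for the moment, N m; "width": finger opening in m; "gripper_force": force on a finger pad.
Only numpy, scipy, OpenCV 4.12 (cv2) and the standard library are available. Lean on these libraries where they do the work, as an engineer would, in place of code of your own. Each camera call takes 0.05 s, during which the arm holds its last target. There are 200 camera calls.

TASK

Before hand-turning the rotary fixture, press its mushroom stop button down until it latches and let go. Then turn the fixture anticlockwise (seen from above) by its upright post, past the first click stop, until the post stands right in line with the spring plunger block and the table rests in that stop, and let go. Finally twist the stop head clockwise so that it pops back out, leaving the table in its stop and the other things on the bench where they are.

Things in the scene. Friction and masses are not known exactly. Their poses are not given: they have to be found in the camera images.
- rotary_base: Fixed grey round base, 196 mm across. Origin: on the vertical turning axis, at bench level (z = 0); its +y points to the plunger block. On it turns a steel disc, 196 mm across, top 49 mm above the bench, with a pair of small round lugs on its rim for each of three click stops.
- plunger_block (a point): Centre of the top of the dark steel spring plunger block fixed beside the disc, 154 mm from the turning axis along the base's +y, 46 mm above the bench; 34 x 40 mm. The plunger pokes from it to the disc's rim and clicks between the lugs.
- stub_top (a point): Top of the splined stub (18 mm radius, 107 mm above the bench) on the turning axis, centre of the aluminium pump cover bolted on the disc. The cover is 67 mm in radius over its bolt lugs and up to 70 mm above the bench. Two strap clamps, 79 mm high, reach out to 89 mm radius, 132 and 252 degrees anticlockwise from the post.
- turntable (a joint): Angle of the disc in rad, growing anticlockwise seen from above. Click stops at 0, 0.785 and 1.571. At 0 the post points along the base's +x; at 1.571 (the wanted stop) along its +y, in line with the plunger block. Stays where it is left; about 6 to 9 N at the post pulls it out of a stop. Range -0.25 to 2.3.
- post (a point): On the centreline of the upright round steel hand post, 80 mm above the bench, 84 mm from the turning axis; turns with the disc. The post is 16 mm in diameter, top 103 mm above the bench; foot collar 26 mm across, up to 55 mm.
- stop_stand: Stand of the stop box, fixed on the bench: foot plate 130 x 150 x 10 mm. Origin: centre of its underside. It carries a grey box, 130 x 120 x 55 mm, its face tilted 35 degrees (0.61 rad) from level, leaning down towards the stand's own +y.
- stop_axis (a point): Centre of the tilted face of the stop box, 105 mm above the bench, on the button's axis. z: outward normal of the face, the button's axis; y: down the slope; x: level.
- guard_bar (a point): Middle of the round steel guard bar over the uphill side of the stop, at y = -67 mm, z = 80 mm in the frame of stop_axis (axes the same). 10 mm thick, 110 mm long along x, on two legs at its ends that stand on the face at y = -54 mm. It blocks the gripper from straight above: come along the button's tilted axis.
- stop_head (a point): Centre of the top of the black mushroom head, on the axis, 32 mm off the face when out; it moves with the press. Axes as stop_axis. The head is 41 mm in diameter and 16 mm thick, its underside 15 mm off the face when out (7 to 8 mm when latched).
- stop_push (a joint): How far the stop is pushed in, in m: 0 out; latched at about 0.0075; bottoms at 0.010. Pressing takes up to about 5 N.
- stop_twist (a joint): How far the head is twisted clockwise (looking at the face), in rad: 0 at rest, end stop at 1.1. A latched head is freed beyond about 0.65 and springs out once nothing holds it down, then slowly turns back by itself. It does not turn anticlockwise.
- bearing_race: Loose steel ring, 56 mm across, 16 mm high, by the rotary fixture; leave it. Origin: centre of its underside.
- gear: Loose dark steel spur gear, 55 mm across, 30 mm high, beside the stop stand; leave it. Origin: centre of its underside.
- screwdriver: Loose screwdriver lying near the robot; leave it. Origin: centre of its underside.
- wrench: Loose wrench lying near the robot, left; leave it. Origin: centre of its underside.
- hammer: Loose hammer lying at the far side, right; leave it. Origin: centre of its underside.
- tub: Loose white open tub, 90 mm across, 85 mm high, far side; leave it. Origin: centre of its underside.
- spray_can: Loose closed aluminium can, 56 mm across, 160 mm high, far side left; leave it. Origin: centre of its underside.
There are look-alikes about, which are no part of the job. What is shaped like the stop_stand but pink is not meant.

How it is judged:
On the way, in this order (a step that is already met when the one before it is completed fails the run):
1. the stop button is latched down (pushed in more than 6.5 mm) with the robot clear of it (value of joint stop_push above 0.0065 m and contact force between each of the arm, the fingers and stop_stand below 0.2 N), for 0.2 s.
2. the table rests in the stop in line with the plunger (within 0.046 rad), let go, with the stop still latched (value of joint turntable between 1.525 and 1.617 rad and value of joint stop_push above 0.0065 m and contact force between the fingers and rotary_base below 0.2 N), for 0.3 s.
3. the stop head is twisted clockwise by more than 0.4 rad (value of joint turntable between 1.525 and 1.617 rad and value of joint stop_twist above 0.4 rad).
At the end, for the whole second after the job is handed in: The table stands still in the stop in line with the plunger block (within 0.046 rad, 2.6 degrees) and the stop button is fully out (within 2 mm) (value of joint turntable between 1.525 and 1.617 rad and velocity of joint turntable between -0.02 and 0.02 rad/s and value of joint stop_push below 0.002 m); the robot touches nothing.
It fails at once if the post moved more than 25 mm while the stop button was not latched and the table not yet in its last stop (distance of post from where it was at the start of the episode above 0.025 m and value of joint stop_push below 0.0065 m and (value of joint turntable below 1.5 rad or value of joint turntable above 1.64 rad)).
It fails at once if another thing on the bench was moved more than 30 mm (distance of any of bearing_race, gear, screwdriver, wrench, hammer, tub, spray_can from where it was at the start of the episode above 0.03 m).
It also fails if it takes over 58 s, if anything falls off the work surface, if the arm or the gripper's body presses on something with over 40 N, if the wrist force passes 120 N, or if a joint passes its speed limit or range.

## Working session

There is one attempt and no reset: what is moved stays moved. The work goes in short steps, Python scripts to look and compute and a tool call to move; the robot and the scene stay as the last step left them, time stands still between calls to the robot, and variables do not carry over. Pictures are saved under pics/ and viewed, at most 10 in all, crops included, and the job is handed in when it is done.

Besides the shell and the picture viewer there is one more tool, called in YAML: its name, and indented under it one key for each argument. apply_moves: Moves the arm, as the interface text tells. Its arguments: {"type":"object","properties":{"xyz":{"type":"array","items":{"type":"array","items":{"type":"number","minimum":-1,"maximum":1}}},"rot":{"type":"array","items":{"type":"array","items":{"type":"number","minimum":-1,"maximum":1}}},"hand":{"type":"array","items":{"type":"number"}},"force":{"type":"number"}},"required":["xyz","rot","hand"]}

```bash
mkdir -p pics; ls; python3 - <<'E'
from rig import status,get_image
import cv2,numpy as np,pickle
print(status.get_state())
d={}
for n in("side","top","wrist"):
    im=get_image(n);d[n]=im
    cv2.imwrite(f"pics/{n}0.png",im["pixels"][:,:,::-1])
    print(n,{k:v for k,v in im.items() if k!="pixels"})
pickle.dump(d,open("d0.pkl","wb"))
a=cv2.resize(d["top"]["pixels"][:,:,::-1],(800,600),interpolation=cv2.INTER_CUBIC);cv2.imwrite("pics/t0b.png",a)
a=cv2.resize(d["side"]["pixels"][:,:,::-1],(800,600),interpolation=cv2.INTER_CUBIC);cv2.imwrite("pics/s0b.png",a)
E
```

```text
pics
{'clock': 0.0, 'qpos': array([-1.41696903e+00,  2.76631609e-01,  1.50613866e+00, -3.39673707e-06,
        1.36068803e+00, -1.21027832e-01]), 'qd': array([ 0.00030867,  0.0001465 , -0.00123144,  0.00201306, -0.00045865,
       -0.00050088]), 'effort': array([-2.96750040e-03, -4.16781485e+01, -2.45807147e+01, -6.26891433e-04,
        1.10765855e-02, -1.39008932e-06]), 'position': array([ 0.15595669, -0.55290167,  0.23041662]), 'ee_rot': array([-9.32673198e-04,  9.90571205e-01,  1.36995684e-01, -1.69578753e-05]), 'contact_force': array([-0.79725929, -0.19856698, -0.86700476]), 'moment': array([-0.00335277, -0.02226826, -0.01017285]), 'gripper_force': 0.0, 'width': 0.08551402100263092}
side {'fovy': 48.82483670228856, 'cx': 258.41622087782974, 'cy': 196.1546691111466, 'dist': array([0.03147368, 0.        , 0.        , 0.        , 0.        ]), 'origin': array([ 0.42118934, -0.81136445,  0.98635808]), 'orientation': array([-0.38119465,  0.92267044, -0.05471172,  0.01940438])}
top {'fovy': 42.65604909988039, 'cx': 247.8184111011137, 'cy': 192.73689670754408, 'dist': array([-0.12874284,  0.        ,  0.        ,  0.        ,  0.        ]), 'origin': array([0.20375212, 0.0253644 , 1.65668874]), 'orientation': array([ 0.07382028, -0.68707461,  0.71834415, -0.08037871])}
wrist {'fovy': 63.86707324818007, 'cx': 256.49296087577824, 'cy': 196.85299822764492, 'dist': array([0.01169465, 0.        , 0.        , 0.        , 0.        ]), 'tool_from_camera': array([[ 1.11046988e-03, -9.59179966e-01, -2.82794200e-01,
         7.25902729e-02],
       [ 9.99999329e-01,  1.15802446e-03, -1.00683901e-06,
         3.42131799e-04],
       [ 3.28448342e-04, -2.82794009e-01,  9.59180609e-01,
        -1.42211709e-01],
       [ 0.00000000e+00,  0.00000000e+00,  0.00000000e+00,
         1.00000000e+00]])}
```

View pics/t0b.png

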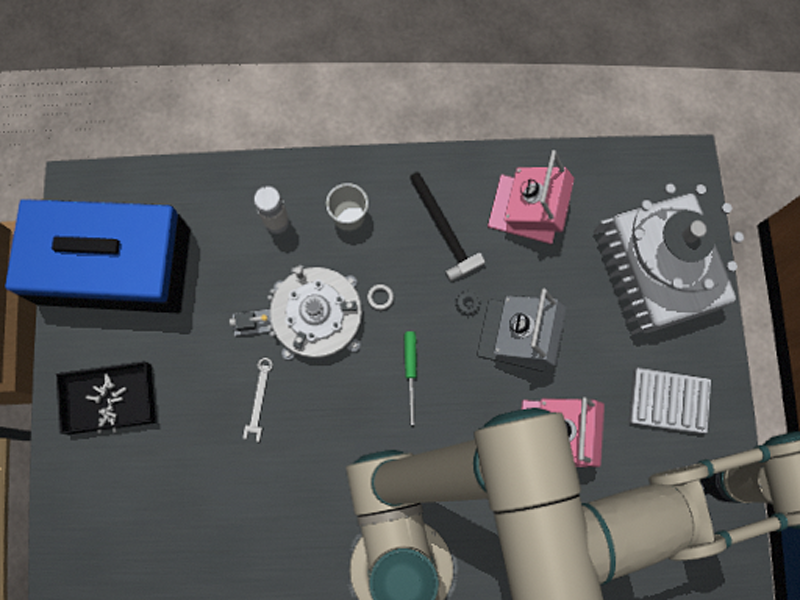

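View pics/s0b.png

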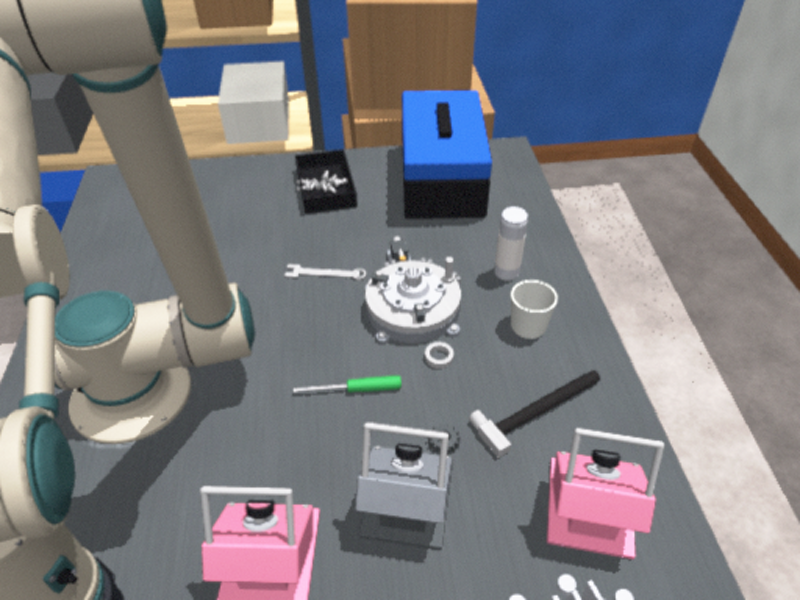

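Candidates for the stop in the 800x600 top view: grey stand with head at (520,323), pink stand at (530,188), and pink stand at (575,430). I choose the grey one. The fixture is at (315,310) with its plunger block at (250,322). Next I take close crops of both.

```bash
cat > h.py <<'E'
import numpy as np,cv2
from scipy.spatial.transform import Rotation as R
def Rq(q): return R.from_quat([q[1],q[2],q[3],q[0]])
def K(im):
    f=im["pixels"].shape[0]/2/np.tan(np.radians(im["fovy"])/2)
    return np.array([[f,0,im["cx"]],[0,f,im["cy"]],[0,0,1.]])
def cam(im,st=None):
    if "origin" in im: return np.array(im["origin"]),Rq(im["orientation"]).as_matrix()
    T=im["tool_from_camera"];A=Rq(st["ee_rot"]).as_matrix()
    return A@T[:3,3]+st["position"],A@T[:3,:3]
def ray(im,p,st=None):
    o,M=cam(im,st);u=cv2.undistortPoints(np.array([[p]],float),K(im),im["dist"])[0,0]
    d=M@np.array([u[0],u[1],1]);return o,d/np.linalg.norm(d)
def onz(im,p,z,st=None):
    o,d=ray(im,p,st);return o+d*(z-o[2])/d[2]
def tri(rs):
    A=sum(np.eye(3)-np.outer(d,d) for o,d in rs);b=sum((np.eye(3)-np.outer(d,d))@o for o,d in rs)
    x=np.linalg.solve(A,b);return x,[np.linalg.norm((np.eye(3)-np.outer(d,d))@(x-o)) for o,d in rs]
def proj(im,P,st=None):
    o,M=cam(im,st);r,_=cv2.Rodrigues(M.T);return cv2.projectPoints(np.array(P,float).reshape(-1,1,3),r,-M.T@o,K(im),im["dist"])[0].reshape(-1,2)
E
python3 - <<'E'
import pickle,cv2,numpy as np
d=pickle.load(open("d0.pkl","rb"))
t=d["top"]["pixels"][:,:,::-1];s=d["side"]["pixels"][:,:,::-1]
def c(a,x,y,w,h,W,H):return cv2.resize(a[y:y+h,x:x+w],(W,H),interpolation=cv2.INTER_CUBIC)
o=np.vstack([np.hstack([c(t,140,160,100,75,400,300),c(t,300,175,100,75,400,300)]),np.hstack([c(s,215,145,100,75,400,300),c(s,215,265,100,75,400,300)])])
cv2.imwrite("pics/c1.png",o)
E
```

```text
(no output)
```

View pics/c1.png

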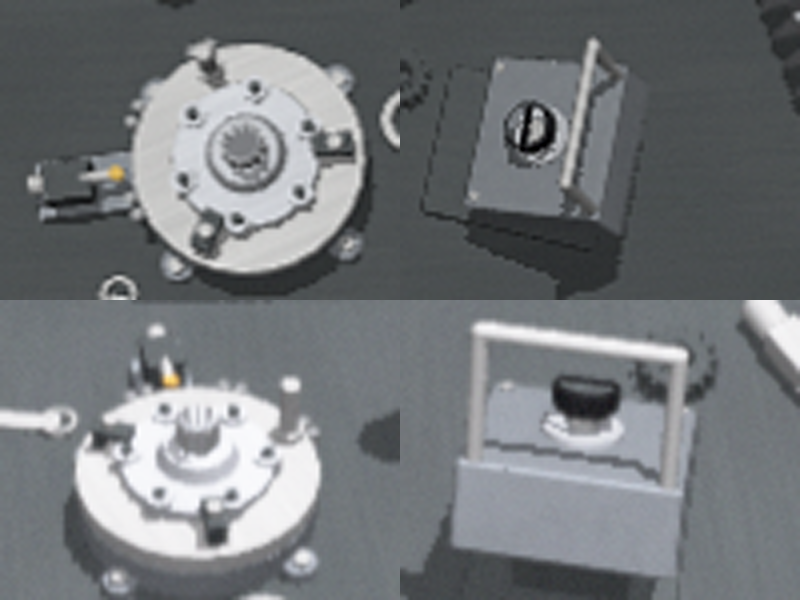

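```bash
python3 - <<'E'
import pickle;from h import *
d=pickle.load(open("d0.pkl","rb"));t=d["top"];s=d["side"]
pts=dict(post=((191.2,171.8),(287.5,165.5)),stub=((200,197),(264.5,172.8)),head=((332.5,206.5),(261.3,285.5)),barA=((347.5,185.7),(286.3,278.7)),barB=((342.5,221.2),(235,272)),orange=((169,203),(257.5,165)),knob=((149,205.5),(254,152.5)))
P={}
for k,(a,b) in pts.items():
    x,e=tri([ray(t,a),ray(s,b)]);P[k]=x;print(k,x.round(4),np.round(e,4))
# disc by threshold on top
for a,z in(((200,197),.107),((191.2,171.8),.103)): print(onz(t,a,z).round(4))
for a,z in(((264.5,172.8),.107),((287.5,165.5),.103)): print(onz(s,a,z).round(4))
v=P["barA"]-P["barB"];print("barlen",np.linalg.norm(v),"yaw of x axis",np.degrees(np.arctan2(v[1],v[0])))
# corners of face / foot plate corners top view
for q,z in(((427/4+0,0),0),): pass
for n,q in dict(f1=(355.+2,0)).items(): pass
foot=[((25,208),.01),((52,66),.01)]
for q,z in foot: print("foot",onz(t,(300+q[0]/4,175+q[1]/4),z).round(4))
for q in [(100,60),(71,207)]: print("boxlow",onz(t,(300+q[0]/4,175+q[1]/4),.105-.06*np.sin(np.radians(35))).round(4))
for im,box in((t,(120,95,90,70)),(t,(0,0,0,0))): pass
for n,im,(x,y,w,h) in(("top",t,(320,195,25,25)),("side",s,(245,275,35,25))):
    g=im["pixels"][y:y+h,x:x+w].max(2);m=(g<50);print(n,m.sum(),np.argwhere(m).mean(0)[::-1]+[x,y],np.argwhere(m).min(0)[::-1]+[x,y],np.argwhere(m).max(0)[::-1]+[x,y])
E
```

```text
post [0.6252 0.1846 0.1062] [0.0006 0.0006]
stub [0.5443 0.1582 0.106 ] [0.0038 0.0038]
head [ 0.486  -0.2625  0.1336] [0.0009 0.0009]
barA [ 0.5354 -0.2998  0.2078] [0.0017 0.0017]
barB [ 0.4261 -0.2736  0.2142] [0.0018 0.0018]
orange [0.5378 0.2675 0.0458] [0.0004 0.0004]
knob [0.5328 0.3352 0.0456] [0.0009 0.0009]
[0.5402 0.1578 0.107 ]
[0.6266 0.185  0.103 ]
[0.548  0.1582 0.107 ]
[0.6253 0.188  0.103 ]
barlen 0.11263966064368201 yaw of x axis -13.497665996562377
foot [ 0.4415 -0.1908  0.01  ]
foot [ 0.5635 -0.2227  0.01  ]
boxlow [ 0.5536 -0.254   0.0706]
boxlow [ 0.4318 -0.2206  0.0706]
top 46 [333.32608696 207.80434783] [326 201] [338 212]
side 71 [260.69014085 290.50704225] [254 286] [268 293]
```

```bash
cat >> h.py <<'E'
yaw=np.radians(-14.5);X=np.array([np.cos(yaw),np.sin(yaw),0]);yd=np.array([-X[1],X[0],0]);a=np.radians(35)
Z=np.cos(a)*np.array([0,0,1])+np.sin(a)*yd;Y=np.cross(Z,X)
FACE=np.array([.4825,-.279,.105])
RS=R.from_matrix(np.c_[Y,X,-Z])   # tool: x down slope, y level, z into the face
def down(ang): # tool pointing down, tool y at world angle ang
    y=np.array([np.cos(ang),np.sin(ang),0]);z=np.array([0,0,-1.]);return R.from_matrix(np.c_[np.cross(y,z),y,z])
def plan(st,wps):
    "wps: (pos,Rot,rows); prints rows in the units of apply_moves"
    import json
    p=np.array(st["position"]);r=Rq(st["ee_rot"]);xs=[];rs=[]
    for q,Q,n in wps:
        dp=(np.array(q)-p)/n;w=(r.inv()*Q).as_rotvec()/n
        for i in range(n):
            xs.append((r.inv().apply(dp)/.3).round(3).tolist());rs.append((w/np.radians(60)).round(3).tolist());r=r*R.from_rotvec(w)
        p=np.array(q)
    m=[max(map(np.linalg.norm,v)) for v in(xs,rs)]
    for i in range(0,len(xs),8): print(json.dumps(xs[i:i+8]));print(json.dumps(rs[i:i+8]))
    print("max",m,"(limits .208,.178)")
E
python3 - <<'E'
from h import *;from rig import status
st=status.get_state();r0=Rq(st["ee_rot"])
print(X,Y,Z,(FACE+.032*Z))
plan(st,[([.25,-.45,.37],r0,4),(FACE+.2*Z,RS,12)])
E
```

```text
[ 0.96814764 -0.25038     0.        ] [ 0.20509929  0.79306012 -0.57357644] [0.14361207 0.55530667 0.81915204] [ 0.48709559 -0.26123019  0.13121287]
[[0.099, -0.062, -0.116], [0.099, -0.062, -0.116], [0.099, -0.062, -0.116], [0.099, -0.062, -0.116], [0.091, -0.056, 0.028], [0.097, -0.048, 0.022], [0.101, -0.041, 0.017], [0.105, -0.032, 0.011]]
[[0.0, 0.0, 0.0], [0.0, 0.0, 0.0], [0.0, 0.0, 0.0], [0.0, 0.0, 0.0], [-0.025, -0.044, -0.08], [-0.025, -0.044, -0.08], [-0.025, -0.044, -0.08], [-0.025, -0.044, -0.08]]
[[0.108, -0.024, 0.005], [0.109, -0.015, -0.0], [0.11, -0.005, -0.006], [0.11, 0.004, -0.011], [0.108, 0.014, -0.015], [0.106, 0.023, -0.02], [0.103, 0.033, -0.024], [0.098, 0.042, -0.028]]
[[-0.025, -0.044, -0.08], [-0.025, -0.044, -0.08], [-0.025, -0.044, -0.08], [-0.025, -0.044, -0.08], [-0.025, -0.044, -0.08], [-0.025, -0.044, -0.08], [-0.025, -0.044, -0.08], [-0.025, -0.044, -0.08]]
max [np.float64(0.16462381358722075), np.float64(0.09466255859631093)] (limits .208,.178)
```

apply_moves:
  xyz:
    - [0.1,-0.06,-0.12]
    - [0.1,-0.06,-0.12]
    - [0.1,-0.06,-0.12]
    - [0.1,-0.06,-0.12]
    - [0.09,-0.055,0.025]
    - [0.1,-0.05,0.02]
    - [0.1,-0.04,0.015]
    - [0.105,-0.03,0.01]
  rot:
    - [0,0,0]
    - [0,0,0]
    - [0,0,0]
    - [0,0,0]
    - [-0.025,-0.044,-0.08]
    - [-0.025,-0.044,-0.08]
    - [-0.025,-0.044,-0.08]
    - [-0.025,-0.044,-0.08]
  hand: [1,1,1,1,1,1,1,1]

```text
clock: 1.15
position: [0.3403, -0.357, 0.3437]
ee_rot: [0.065, 0.948, 0.3, -0.084]
contact_force: [-0.1, 0.7, 0.1]
width: 0.0852
gripper_force: 0.0
```

apply_moves:
  xyz:
    - [0.108,-0.024,0.005]
    - [0.11,-0.015,0]
    - [0.11,-0.005,-0.006]
    - [0.11,0.004,-0.01]
    - [0.108,0.014,-0.015]
    - [0.106,0.023,-0.02]
    - [0.103,0.033,-0.024]
    - [0.098,0.042,-0.028]
  rot:
    - [-0.025,-0.044,-0.08]
    - [-0.025,-0.044,-0.08]
    - [-0.025,-0.044,-0.08]
    - [-0.025,-0.044,-0.08]
    - [-0.025,-0.044,-0.08]
    - [-0.025,-0.044,-0.08]
    - [-0.025,-0.044,-0.08]
    - [-0.025,-0.044,-0.08]
  hand: [1,1,1,1,1,1,1,1]

```text
clock: 2.15
position: [0.5152, -0.1691, 0.2761]
ee_rot: [0.183, 0.754, 0.584, -0.238]
contact_force: [0.4, 0.5, 0.1]
width: 0.0853
gripper_force: 0.0
```

```bash
python3 - <<'E'
from h import *;from rig import status,get_image;import pickle
st=status.get_state();im=get_image("wrist");pickle.dump((st,im),open("w1.pkl","wb"))
print(st["clock"],st["position"],st["qpos"].round(2),(FACE+.2*Z),np.degrees((Rq(st["ee_rot"]).inv()*RS).as_rotvec()),st["contact_force"])
print(proj(im,[FACE,FACE+.032*Z,FACE-.067*Y+.08*Z+.05*X,FACE-.067*Y+.08*Z-.05*X],st))
cv2.imwrite("pics/w1.png",im["pixels"][:,:,::-1])
E
```

```text
2.15 [ 0.5151611  -0.16913585  0.27610967] [-0.06  0.28  1.55 -0.6   1.47  0.3 ] [ 0.51122241 -0.16793867  0.26883041] [-0.17677601 -0.06260824  0.01503392] [0.37364974 0.46142996 0.12065306]
[[252.56919817 168.01289402]
 [252.09264233 173.85421452]
 [303.59691037 253.07542844]
 [199.2184535  252.74898425]]
```

View pics/w1.png

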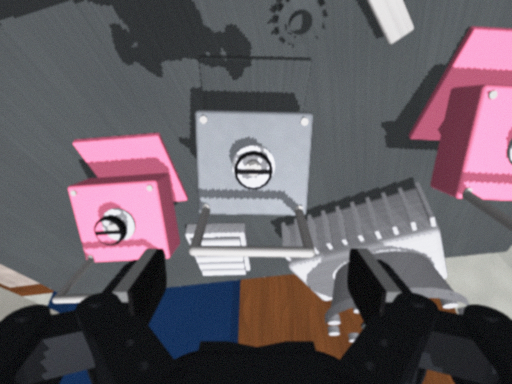

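The picture shows the grey stop head at (253,170), against a prediction of (252,174), with the bar at row 250. The pink look-alikes lie to either side. I shift the axis about 3 mm down the slope and 1.5 mm in x, then approach with the hand shut.

```bash
sed -i 's/^RS=/FACE=FACE+.003*Y+.0015*X\nRS=/' h.py; python3 - <<'E'
from h import *;from rig import status
plan(status.get_state(),[(FACE+.05*Z,RS,8)])
E
```

```text
[[0.001, -0.001, 0.065], [0.001, -0.001, 0.065], [0.001, -0.001, 0.065], [0.001, -0.001, 0.065], [0.001, -0.001, 0.065], [0.001, -0.002, 0.065], [0.001, -0.002, 0.065], [0.001, -0.002, 0.065]]
[[-0.0, -0.001, 0.001], [-0.0, -0.001, 0.001], [-0.0, -0.001, 0.001], [-0.0, -0.001, 0.001], [-0.0, -0.001, 0.001], [-0.0, -0.001, 0.001], [-0.0, -0.001, 0.001], [-0.0, -0.001, 0.001]]
max [np.float64(0.0650384501660364), np.float64(0.001414213562373095)] (limits .208,.178)
```

apply_moves:
  xyz:
    - [0.01,0.005,0.06]
    - [0,0,0.06]
    - [0,0,0.06]
    - [0,0,0.06]
    - [0,0,0.06]
    - [0,0,0.06]
    - [0,0,0.06]
    - [0,0,0.06]
  rot:
    - [0,0,0]
    - [0,0,0]
    - [0,0,0]
    - [0,0,0]
    - [0,0,0]
    - [0,0,0]
    - [0,0,0]
    - [0,0,0]
  hand: [-1,-1,-1,-1,-1,-1,-1,-1]
  force: 40

```text
clock: 3.2
position: [0.4951, -0.248, 0.1561]
ee_rot: [0.182, 0.756, 0.582, -0.238]
contact_force: [-0.0, -0.8, -0.2]
width: -0.0001
gripper_force: 0.0
```

apply_moves:
  xyz:
    - [0,0,0]
    - [0,0,0]
  rot:
    - [0,0,0]
    - [0,0,0]
  hand: [-1,-1]

```text
clock: 3.45
position: [0.4957, -0.2477, 0.1572]
ee_rot: [0.182, 0.756, 0.582, -0.238]
contact_force: [1.1, 0.0, 0.4]
width: 0.0001
gripper_force: 0.0
```

```bash
cat > w.py <<'E'
from h import *;from rig import status
st=status.get_state();p=st["position"]-FACE
print("in stop frame mm",1e3*np.array([p@X,p@Y,p@Z]).round(4),"f",st["contact_force"].round(2),"w",st["width"],"rot",np.degrees((RS.inv()*Rq(st["ee_rot"])).as_rotvec()).round(2),st["clock"],st["qpos"].round(2))
E
python3 w.py
```

```text
in stop frame mm [ 3.4 -5.4 62.1] f [1.05 0.04 0.45] w 0.00014465695157055413 rot [0.2  0.14 0.2 ] 3.45 [-0.21  0.35  1.76 -0.67  1.16  0.37]
```

apply_moves:
  xyz:
    - [0.018,-0.011,0.03]
    - [0,0,0.03]
    - [0,0,0.03]
    - [0,0,0.015]
    - [0,0,0.012]
    - [0,0,0.012]
    - [0,0,0.004]
    - [0,0,0]
  rot:
    - [0,0,0]
    - [0,0,0]
    - [0,0,0]
    - [0,0,0]
    - [0,0,0]
    - [0,0,0]
    - [0,0,0]
    - [0,0,0]
  hand: [-1,-1,-1,-1,-1,-1,-1,-1]

```text
clock: 4.45
position: [0.4877, -0.2638, 0.1223]
ee_rot: [0.183, 0.756, 0.582, -0.237]
contact_force: [-0.8, 10.0, 11.3]
width: 0.0003
gripper_force: 7.0
```

```bash
python3 w.py
```

```text
in stop frame mm [-0.3  0.2 23.3] f [-0.75  9.96 11.31] w 0.00029725560653016714 rot [0.18 0.17 0.26] 4.45 [-0.24  0.39  1.82 -0.71  1.07  0.41]
```

apply_moves:
  xyz:
    - [0,0,-0.05]
    - [0,0,-0.08]
    - [0,0,-0.08]
    - [0,0,-0.08]
    - [0,0,-0.08]
    - [0,0,-0.08]
    - [0,0,-0.08]
    - [0,0,-0.05]
  rot:
    - [0,0,0]
    - [0,0,0]
    - [0,0,0]
    - [0,0,0]
    - [0,0,0]
    - [0,0,0]
    - [0,0,0]
    - [0,0,0]
  hand: [-1,-1,-1,-1,-1,-1,-1,-1]

```text
clock: 5.45
position: [0.5136, -0.1681, 0.265]
ee_rot: [0.183, 0.756, 0.583, -0.237]
contact_force: [0.7, 0.6, -0.8]
width: 0.0001
gripper_force: 0.0
```

```bash
python3 w.py; python3 - <<'E'
from h import *;from rig import status,get_image;import pickle
a=pickle.load(open("d0.pkl","rb"))["side"]["pixels"];b=get_image("side")["pixels"]
f=lambda a:cv2.resize(a[265:315,225:292,::-1],(400,300),interpolation=cv2.INTER_CUBIC)
cv2.imwrite("pics/latch.png",np.hstack([f(a),f(b)]))
st=status.get_state();plan(st,[([.545,.09,.36],down(-1.2),12)])
E
```

```text
in stop frame mm [  0.9  -0.5 197.1] f [ 0.74  0.58 -0.75] w 9.687829282975117e-05 rot [0.13 0.13 0.19] 5.45 [-0.06  0.28  1.57 -0.6   1.44  0.32]
[[0.044, -0.01, -0.062], [0.046, -0.015, -0.06], [0.047, -0.02, -0.057], [0.048, -0.025, -0.054], [0.048, -0.03, -0.052], [0.048, -0.034, -0.049], [0.048, -0.039, -0.045], [0.047, -0.044, -0.042]]
[[0.023, 0.045, 0.073], [0.023, 0.045, 0.073], [0.023, 0.045, 0.073], [0.023, 0.045, 0.073], [0.023, 0.045, 0.073], [0.023, 0.045, 0.073], [0.023, 0.045, 0.073], [0.023, 0.045, 0.073]]
[[0.045, -0.048, -0.039], [0.043, -0.053, -0.036], [0.04, -0.057, -0.032], [0.037, -0.06, -0.029]]
[[0.023, 0.045, 0.073], [0.023, 0.045, 0.073], [0.023, 0.045, 0.073], [0.023, 0.045, 0.073]]
max [np.float64(0.0771621668954417), np.float64(0.0887862601982987)] (limits .208,.178)
```

View pics/latch.png

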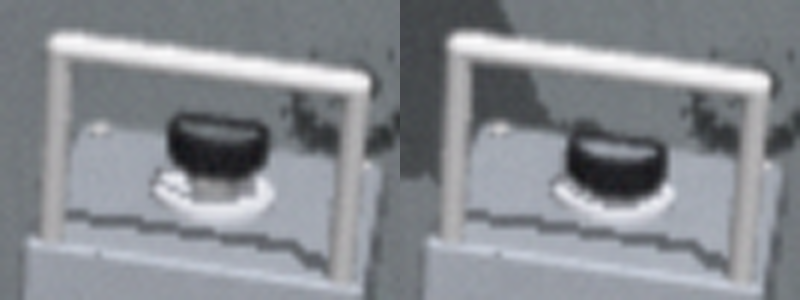

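The button is latched: its top went from crop row 113 to 132 and the head now sits on the collar. Next I move above the fixture.

```bash
python3 - <<'E'
from h import *;from rig import status
plan(status.get_state(),[([.6,.175,.33],down(np.radians(-72)),12)])
E
```

```text
[[0.07, -0.001, -0.071], [0.073, -0.009, -0.067], [0.075, -0.016, -0.063], [0.076, -0.024, -0.059], [0.077, -0.032, -0.055], [0.076, -0.039, -0.051], [0.075, -0.047, -0.046], [0.073, -0.054, -0.041]]
[[0.024, 0.044, 0.077], [0.024, 0.044, 0.077], [0.024, 0.044, 0.077], [0.024, 0.044, 0.077], [0.024, 0.044, 0.077], [0.024, 0.044, 0.077], [0.024, 0.044, 0.077], [0.024, 0.044, 0.077]]
[[0.07, -0.06, -0.037], [0.067, -0.067, -0.032], [0.063, -0.073, -0.027], [0.058, -0.078, -0.022]]
[[0.024, 0.044, 0.077], [0.024, 0.044, 0.077], [0.024, 0.044, 0.077], [0.024, 0.044, 0.077]]
max [np.float64(0.10013490899781155), np.float64(0.09187491496594705)] (limits .208,.178)
```

apply_moves:
  xyz:
    - [0.07,0,-0.07]
    - [0.073,-0.01,-0.067]
    - [0.075,-0.016,-0.063]
    - [0.076,-0.024,-0.059]
    - [0.077,-0.032,-0.055]
    - [0.076,-0.04,-0.05]
    - [0.075,-0.047,-0.046]
    - [0.073,-0.054,-0.04]
  rot:
    - [0.024,0.044,0.077]
    - [0.024,0.044,0.077]
    - [0.024,0.044,0.077]
    - [0.024,0.044,0.077]
    - [0.024,0.044,0.077]
    - [0.024,0.044,0.077]
    - [0.024,0.044,0.077]
    - [0.024,0.044,0.077]
  hand: [1,1,1,1,1,1,1,1]

```text
clock: 6.5
position: [0.5697, 0.0599, 0.3048]
ee_rot: [0.065, 0.945, 0.31, -0.084]
contact_force: [0.2, -0.8, -0.2]
width: 0.0856
gripper_force: 0.0
```

apply_moves:
  xyz:
    - [0.07,-0.06,-0.037]
    - [0.067,-0.067,-0.032]
    - [0.063,-0.073,-0.027]
    - [0.058,-0.078,-0.022]
    - [0,0,0]
    - [0,0,0]
  rot:
    - [0.024,0.044,0.077]
    - [0.024,0.044,0.077]
    - [0.024,0.044,0.077]
    - [0.024,0.044,0.077]
    - [0,0,0]
    - [0,0,0]
  hand: [1,1,1,1,1,1]

```text
clock: 7.25
position: [0.5981, 0.1727, 0.3255]
ee_rot: [0.002, 0.988, 0.157, -0.002]
contact_force: [0.1, -0.5, -0.4]
width: 0.0849
gripper_force: 0.0
```

```bash
python3 - <<'E'
from h import *;from rig import status,get_image;import pickle
st=status.get_state();im=get_image("wrist");pickle.dump((st,im),open("w2.pkl","wb"))
print(st["clock"],st["position"],st["qpos"].round(2))
print(proj(im,[[.544,.158,.107],[.6255,.185,.103],[.5328,.3352,.046]],st).round(1))
cv2.imwrite("pics/w2.png",cv2.resize(im["pixels"][:,:,::-1],(800,600),interpolation=cv2.INTER_CUBIC))
E
```

```text
7.25 [0.59808772 0.17274923 0.32550913] [ 0.17  0.32  1.21 -0.    1.61  1.43]
[[253.3 213.1]
 [252.8 142.9]
 [129.3 168.1]]
```

View pics/w2.png

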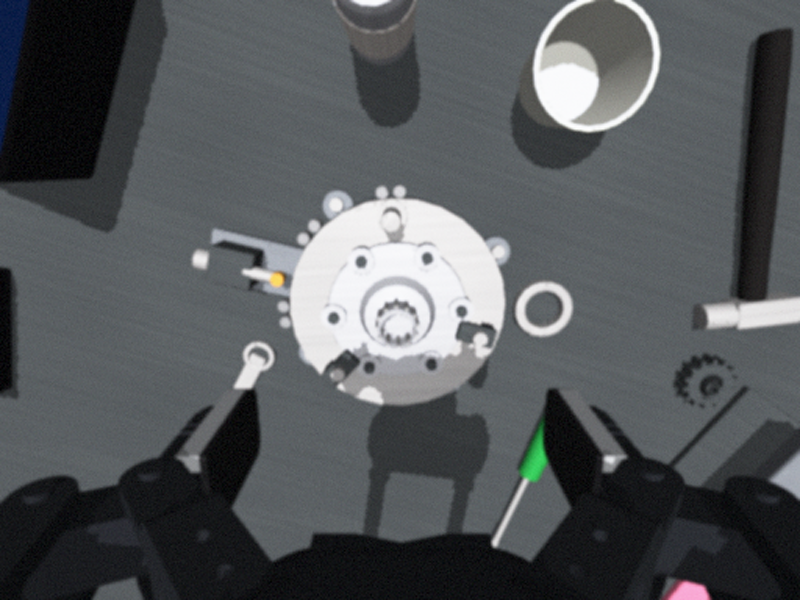

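The wrist view (800x600) shows stub top (397,322), post top (391,213), knob (200,259) and lug pairs at (284,315), (308,232) and (390,192). The table therefore stands at about 0.3 rad, with roughly 73° still to turn.

```bash
python3 - <<'E'
from h import *;import pickle
st,im=pickle.load(open("w2.pkl","rb"));s=1.5625
d=pickle.load(open("d0.pkl","rb"))
for n,q,z in(("stub",(397,322),.107),("disc",(398,302),.049),("post",(391,213),.103),("knob",(200,259),.046),("orange",(277,280),.046),("race",(544,309),.016),("pairC",(390.5,192),.049)):
    print(n,onz(im,(q[0]/s,q[1]/s),z,st).round(4))
# ellipses of the disc top
for nm,(x,y,w,h) in dict(top=(165,165,75,70),).items():
    p=d[nm]["pixels"];m=np.zeros(p.shape[:2],np.uint8);m[y:y+h,x:x+w]=(p[y:y+h,x:x+w].min(2)>150)*255
    m=cv2.morphologyEx(cv2.morphologyEx(m,cv2.MORPH_CLOSE,np.ones((9,9))),cv2.MORPH_OPEN,np.ones((9,9)))
    c=max(cv2.findContours(m,0,1)[0],key=cv2.contourArea);e=cv2.fitEllipse(cv2.convexHull(c));print(nm,e,onz(d[nm],e[0],.047))
print("race top",onz(d["top"],(380/s,297/s),.016).round(4),"side",onz(d["side"],(439/s,354/s),.016).round(4))
E
```

```text
stub [0.553  0.1599 0.107 ]
disc [0.5529 0.1592 0.049 ]
post [0.6318 0.1902 0.103 ]
knob [0.5355 0.3376 0.046 ]
orange [0.538  0.2685 0.046 ]
race [0.5813 0.018  0.016 ]
pairC [0.643  0.1951 0.049 ]
top ((204.0938262939453, 199.31866455078125), (57.106204986572266, 71.29663848876953), 85.7055435180664) [0.54466886 0.14936937 0.047     ]
race top [0.5776 0.0171 0.016 ] side [0.5799 0.012  0.016 ]
```

```bash
python3 - <<'E'
from h import *;from rig import status
Q=down(np.radians(19.8-90))
plan(status.get_state(),[([.626,.187,.15],Q,5),([.626,.187,.068],Q,3)])
E
```

```text
[[0.021, -0.004, 0.117], [0.021, -0.004, 0.117], [0.021, -0.003, 0.117], [0.021, -0.003, 0.117], [0.021, -0.003, 0.117], [-0.0, -0.0, 0.091], [-0.0, -0.0, 0.091], [-0.0, -0.0, 0.091]]
[[0.001, 0.001, -0.006], [0.001, 0.001, -0.006], [0.001, 0.001, -0.006], [0.001, 0.001, -0.006], [0.001, 0.001, -0.006], [0.0, -0.0, 0.0], [0.0, -0.0, 0.0], [0.0, -0.0, 0.0]]
max [np.float64(0.11893695809125103), np.float64(0.006164414002968977)] (limits .208,.178)
```

apply_moves:
  xyz:
    - [0.021,-0.004,0.117]
    - [0.021,-0.004,0.117]
    - [0.021,-0.003,0.117]
    - [0.021,-0.003,0.117]
    - [0.021,-0.003,0.117]
    - [0,0,0.09]
    - [0,0,0.09]
    - [0,0,0.09]
  rot:
    - [0,0,-0.006]
    - [0,0,-0.006]
    - [0,0,-0.006]
    - [0,0,-0.006]
    - [0,0,-0.006]
    - [0,0,0]
    - [0,0,0]
    - [0,0,0]
  hand: [1,1,1,1,1,1,1,1]

```text
clock: 8.3
position: [0.6259, 0.1867, 0.0682]
ee_rot: [0.002, 0.985, 0.172, -0.002]
contact_force: [0.4, 0.3, -0.0]
width: 0.0853
gripper_force: 0.0
```

apply_moves:
  xyz:
    - [0,0,0]
    - [0,0,0]
    - [0,0,0]
    - [0,0,0]
    - [0,0,0]
    - [0,0,0]
  rot:
    - [0,0,0]
    - [0,0,0]
    - [0,0,0]
    - [0,0,0]
    - [0,0,0]
    - [0,0,0]
  hand: [0,-0.5,-1,-1,-1,-1]
  force: 40

```text
clock: 9.05
position: [0.6267, 0.1883, 0.0711]
ee_rot: [0.001, 0.985, 0.172, -0.0]
contact_force: [-1.1, 1.4, 5.6]
width: 0.0145
gripper_force: 39.3
```

```bash
cat > pl.py <<'E'
from h import *;from rig import status
import sys
C=np.array([.547,.1585]);st=status.get_state();p=st["position"][:2]-C
print(st["clock"],st["position"].round(4),st["width"],st["gripper_force"],st["contact_force"].round(1),"r",np.linalg.norm(p),"ang",np.degrees(np.arctan2(p[1],p[0])),"q",st["qpos"].round(2))
y=Rq(st["ee_rot"]).as_matrix()[:,1];print("tool y",np.degrees(np.arctan2(y[1],y[0])))
if len(sys.argv)>1:
    a0=np.degrees(np.arctan2(p[1],p[0]));r=np.linalg.norm(p);a1=float(sys.argv[1]);n=int(sys.argv[2])
    w=[]
    for i in range(1,n+1):
        t=np.radians(a0+(a1-a0)*i/n);w.append(([C[0]+r*np.cos(t),C[1]+r*np.sin(t),float(sys.argv[3])],down(t-np.pi/2),1))
    plan(st,w)
E
python3 pl.py 94.5 24 .068
```

```text
9.05 [0.6267 0.1883 0.0711] 0.0144546076746813 39.25447762012482 [-1.1  1.4  5.6] r 0.08513894220654182 ang 20.500157288276192 q [ 0.19  0.51  1.55 -0.    1.08  1.41]
tool y -70.22570953638572
[[-0.001, -0.015, 0.01], [-0.0, -0.015, 0.0], [-0.0, -0.015, 0.0], [-0.0, -0.015, -0.0], [-0.0, -0.015, 0.0], [-0.0, -0.015, -0.0], [-0.0, -0.015, 0.0], [-0.0, -0.015, -0.0]]
[[0.002, 0.001, -0.063], [-0.0, -0.0, -0.051], [-0.0, -0.0, -0.051], [0.0, 0.0, -0.051], [-0.0, -0.0, -0.051], [0.0, 0.0, -0.051], [-0.0, -0.0, -0.051], [0.0, 0.0, -0.051]]
[[-0.0, -0.015, 0.0], [-0.0, -0.015, -0.0], [-0.0, -0.015, 0.0], [-0.0, -0.015, -0.0], [-0.0, -0.015, 0.0], [-0.0, -0.015, 0.0], [-0.0, -0.015, 0.0], [-0.0, -0.015, 0.0]]
[[-0.0, -0.0, -0.051], [0.0, 0.0, -0.051], [-0.0, 0.0, -0.051], [0.0, -0.0, -0.051], [0.0, 0.0, -0.051], [0.0, 0.0, -0.051], [0.0, 0.0, -0.051], [0.0, 0.0, -0.051]]
[[-0.0, -0.015, 0.0], [-0.0, -0.015, 0.0], [-0.0, -0.015, 0.0], [-0.0, -0.015, 0.0], [-0.0, -0.015, 0.0], [-0.0, -0.015, 0.0], [-0.0, -0.015, 0.0], [-0.0, -0.015, 0.0]]
[[0.0, 0.0, -0.051], [0.0, 0.0, -0.051], [0.0, 0.0, -0.051], [0.0, 0.0, -0.051], [0.0, 0.0, -0.051], [0.0, 0.0, -0.051], [0.0, 0.0, -0.051], [0.0, 0.0, -0.051]]
max [np.float64(0.01805547008526779), np.float64(0.06303967004989795)] (limits .208,.178)
```

apply_moves:
  xyz:
    - [0,0,-0.012]
    - [-0.0004,-0.0153,0]
    - [-0.0004,-0.0153,0]
    - [-0.0004,-0.0153,0]
    - [-0.0004,-0.0153,0]
    - [-0.0004,-0.0153,0]
    - [-0.0004,-0.0153,0]
    - [-0.0004,-0.0153,0]
  rot:
    - [0,0,0]
    - [0,0,-0.051]
    - [0,0,-0.051]
    - [0,0,-0.051]
    - [0,0,-0.051]
    - [0,0,-0.051]
    - [0,0,-0.051]
    - [0,0,-0.051]
  hand: [-1,-1,-1,-1,-1,-1,-1,-1]

```text
clock: 10.05
position: [0.6104, 0.2155, 0.0712]
ee_rot: [0.001, 0.936, 0.353, -0.002]
contact_force: [6.1, -0.9, -11.2]
width: 0.015
gripper_force: 40.5
```

```bash
python3 pl.py
```

```text
10.05 [0.6104 0.2155 0.0712] 0.014977000852613448 40.54693937301636 [  6.1  -0.9 -11.2] r 0.08523941480028094 ang 41.967120507920335 q [ 0.23  0.5   1.56 -0.    1.08  1.09]
tool y -48.696823163909905
```

apply_moves:
  xyz:
    - [-0.0004,-0.0153,0.005]
    - [-0.0004,-0.0153,0]
    - [-0.0004,-0.0153,0]
    - [-0.0004,-0.0153,0]
    - [-0.0004,-0.0153,0]
    - [-0.0004,-0.0153,0]
    - [-0.0004,-0.0153,0]
    - [-0.0004,-0.0153,0]
  rot:
    - [0,0,-0.051]
    - [0,0,-0.051]
    - [0,0,-0.051]
    - [0,0,-0.051]
    - [0,0,-0.051]
    - [0,0,-0.051]
    - [0,0,-0.051]
    - [0,0,-0.051]
  hand: [-1,-1,-1,-1,-1,-1,-1,-1]

```text
clock: 11.05
position: [0.5818, 0.2363, 0.0711]
ee_rot: [0.002, 0.839, 0.544, -0.001]
contact_force: [3.5, -2.0, -4.9]
width: 0.0147
gripper_force: 41.2
```

```bash
python3 pl.py 94.5 8 .071
```

```text
11.05 [0.5818 0.2363 0.0711] 0.014731477517727597 41.24805808067322 [ 3.5 -2.  -4.9] r 0.08521495560731146 ang 65.9046767923427 q [ 0.28  0.48  1.61 -0.01  1.05  0.7 ]
tool y -24.14195908019937
[[-0.001, -0.018, 0.0], [-0.001, -0.018, 0.0], [-0.001, -0.018, 0.0], [-0.001, -0.018, -0.0], [-0.001, -0.018, 0.0], [-0.001, -0.018, -0.0], [-0.001, -0.018, 0.0], [-0.001, -0.018, -0.0]]
[[0.002, 0.005, -0.06], [-0.0, -0.0, -0.06], [-0.0, -0.0, -0.06], [0.0, 0.0, -0.06], [-0.0, -0.0, -0.06], [0.0, 0.0, -0.06], [-0.0, -0.0, -0.06], [0.0, 0.0, -0.06]]
max [np.float64(0.018027756377319945), np.float64(0.06024118192731613)] (limits .208,.178)
```

apply_moves:
  xyz:
    - [-0.0004,-0.0153,0]
    - [-0.0004,-0.0153,0]
    - [-0.0004,-0.0153,0]
    - [-0.0004,-0.0153,0]
    - [-0.0004,-0.0153,0]
    - [-0.0004,-0.0153,0]
    - [-0.0004,-0.0153,0]
    - [-0.0004,-0.0153,0]
  rot:
    - [0,0,-0.051]
    - [0,0,-0.051]
    - [0,0,-0.051]
    - [0,0,-0.051]
    - [0,0,-0.051]
    - [0,0,-0.051]
    - [0,0,-0.051]
    - [0,0,-0.051]
  hand: [-1,-1,-1,-1,-1,-1,-1,-1]

```text
clock: 12.05
position: [0.5491, 0.2439, 0.0711]
ee_rot: [0.004, 0.705, 0.709, 0.0]
contact_force: [7.4, -0.3, -6.9]
width: 0.0149
gripper_force: 41.1
```

apply_moves:
  xyz:
    - [0,0,0]
    - [0,0,0]
  rot:
    - [0,0,0]
    - [0,0,0]
  hand: [-1,-1]

```text
clock: 12.3
position: [0.5456, 0.244, 0.0711]
ee_rot: [0.001, 0.706, 0.708, -0.002]
contact_force: [4.7, -2.6, -6.1]
width: 0.0147
gripper_force: 41.0
```

```bash
python3 pl.py; python3 - <<'E'
from h import *;from rig import status,get_image;import pickle
st=status.get_state();im=get_image("wrist");pickle.dump((st,im),open("w3.pkl","wb"))
top=get_image("top")["pixels"][160:235,140:240,::-1]
cv2.imwrite("pics/w3.png",np.hstack([im["pixels"][:300,100:400,::-1],cv2.resize(top,(400,300),interpolation=cv2.INTER_CUBIC)]))
E
```

```text
12.3 [0.5456 0.244  0.0711] 0.014681833746264918 40.97541332244873 [ 4.7 -2.6 -6.1] r 0.08546601162920747 ang 90.90532330833875 q [ 0.31  0.44  1.68 -0.01  1.02  0.31]
tool y 0.21983055624027786
```

View pics/w3.png

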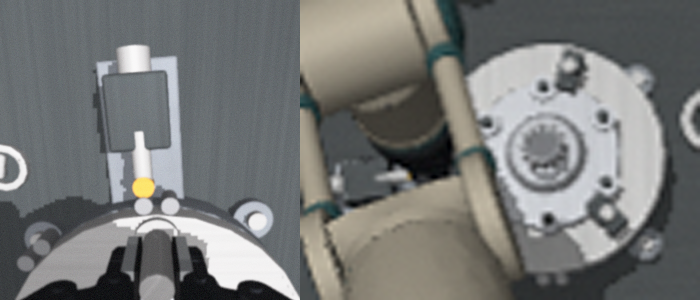

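In the wrist crop the orange plunger tip at x=143 stands on the left lug (143). The lug middle is at x=157, so about 3.8° more anticlockwise is needed.

apply_moves:
  xyz:
    - [-0.0002,-0.009,0]
    - [-0.0002,-0.009,0]
    - [0,0,0]
    - [0,0,0]
  rot:
    - [0,0,-0.031]
    - [0,0,-0.031]
    - [0,0,0]
    - [0,0,0]
  hand: [-1,-1,-1,-1]

```text
clock: 12.9
position: [0.5391, 0.244, 0.0712]
ee_rot: [0.0, 0.683, 0.731, -0.003]
contact_force: [3.5, -4.2, -9.1]
width: 0.015
gripper_force: 40.8
```

```bash
python3 pl.py; python3 - <<'E'
from h import *;from rig import status,get_image
im=get_image("wrist")["pixels"]
cv2.imwrite("pics/w4.png",cv2.resize(im[130:260,150:350,::-1],(800,520),interpolation=cv2.INTER_CUBIC))
E
```

```text
12.9 [0.5391 0.244  0.0712] 0.014982913874431047 40.77035307884216 [ 3.5 -4.2 -9.1] r 0.08584355853605659 ang 95.26958274874931 q [ 0.31  0.43  1.69 -0.    1.02  0.24]
tool y 3.8943453105075276
```

View pics/w4.png

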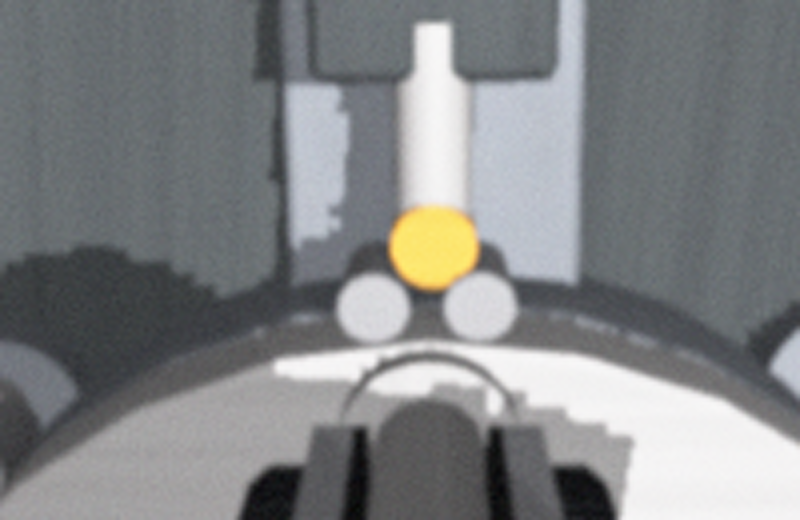

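The plunger now sits at x=434, between lugs at 373 and 480, so the table is in the stop. I let go and lift.

apply_moves:
  xyz:
    - [0,0.001,0]
    - [0,0,0]
    - [0,0,0]
    - [0,0,0]
    - [0,0,-0.05]
    - [0,0,-0.12]
    - [0,0,-0.15]
    - [0,0,-0.15]
  rot:
    - [0,0,0]
    - [0,0,0]
    - [0,0,0]
    - [0,0,0]
    - [0,0,0]
    - [0,0,0]
    - [0,0,0]
    - [0,0,0]
  hand: [-1,0.3,0.5,0.5,0.5,0.5,0.5,0.5]

```text
clock: 13.95
position: [0.54, 0.2452, 0.2153]
ee_rot: [0.001, 0.683, 0.731, -0.001]
contact_force: [0.6, 0.8, -0.3]
width: 0.064
gripper_force: 0.0
```

```bash
python3 pl.py; python3 - <<'E'
from h import *;from rig import status,get_image
st=status.get_state();im=get_image("wrist")["pixels"]
cv2.imwrite("pics/w5.png",cv2.resize(im[100:300,150:350,::-1],(600,600),interpolation=cv2.INTER_CUBIC))
RP=RS*R.from_rotvec([0,0,-.4])
plan(st,[([.54,.0,.33],down(np.radians(4)),8),(FACE+.15*Z,RP,8)])
E
```

```text
13.95 [0.54   0.2452 0.2153] 0.06398557426909988 0.0 [ 0.6  0.8 -0.3] r 0.08701994623668782 ang 94.58285127603051 q [ 0.31  0.31  1.49 -0.    1.34  0.24]
tool y 3.8838346924150424
[[-0.102, -0.007, -0.047], [-0.102, -0.007, -0.048], [-0.102, -0.007, -0.048], [-0.102, -0.007, -0.048], [-0.102, -0.007, -0.048], [-0.102, -0.007, -0.048], [-0.102, -0.007, -0.048], [-0.102, -0.007, -0.048]]
[[-0.0, 0.0, -0.0], [-0.0, 0.0, -0.0], [-0.0, 0.0, -0.0], [-0.0, 0.0, -0.0], [-0.0, 0.0, -0.0], [-0.0, 0.0, -0.0], [-0.0, 0.0, -0.0], [-0.0, 0.0, -0.0]]
[[-0.08, -0.02, 0.043], [-0.076, -0.019, 0.049], [-0.072, -0.018, 0.055], [-0.068, -0.018, 0.061], [-0.063, -0.016, 0.066], [-0.058, -0.015, 0.071], [-0.053, -0.014, 0.075], [-0.047, -0.012, 0.079]]
[[0.026, -0.068, -0.009], [0.026, -0.068, -0.009], [0.026, -0.068, -0.009], [0.026, -0.068, -0.009], [0.026, -0.068, -0.009], [0.026, -0.068, -0.009], [0.026, -0.068, -0.009], [0.026, -0.068, -0.009]]
max [np.float64(0.11294689017409908), np.float64(0.07335529974037323)] (limits .208,.178)
```

View pics/w5.png

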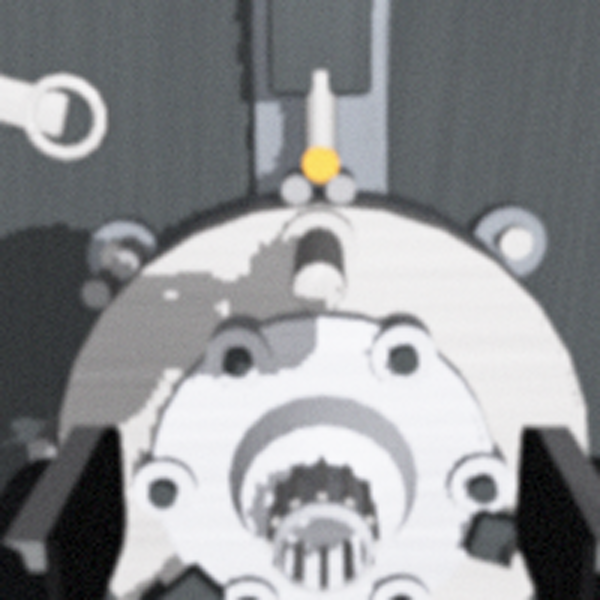

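The table is at rest in the stop, with the plunger at x=320 and the lug middle at 319. I go back to the stop head with a pre-twist.

apply_moves:
  xyz:
    - [-0.102,-0.007,-0.048]
    - [-0.102,-0.007,-0.048]
    - [-0.102,-0.007,-0.048]
    - [-0.102,-0.007,-0.048]
    - [-0.102,-0.007,-0.048]
    - [-0.102,-0.007,-0.048]
    - [-0.102,-0.007,-0.048]
    - [-0.102,-0.007,-0.048]
  rot:
    - [0,0,0]
    - [0,0,0]
    - [0,0,0]
    - [0,0,0]
    - [0,0,0]
    - [0,0,0]
    - [0,0,0]
    - [0,0,0]
  hand: [1,1,1,1,1,1,1,1]

```text
clock: 15.0
position: [0.5399, -0.0007, 0.3304]
ee_rot: [0.001, 0.683, 0.731, -0.001]
contact_force: [-0.1, 0.3, 0.0]
width: 0.0856
gripper_force: 0.0
```

apply_moves:
  xyz:
    - [-0.08,-0.02,0.043]
    - [-0.076,-0.019,0.049]
    - [-0.072,-0.018,0.055]
    - [-0.068,-0.018,0.061]
    - [-0.063,-0.016,0.066]
    - [-0.058,-0.015,0.071]
    - [-0.053,-0.014,0.075]
    - [-0.047,-0.012,0.079]
  rot:
    - [0.026,-0.068,-0.009]
    - [0.026,-0.068,-0.009]
    - [0.026,-0.068,-0.009]
    - [0.026,-0.068,-0.009]
    - [0.026,-0.068,-0.009]
    - [0.026,-0.068,-0.009]
    - [0.026,-0.068,-0.009]
    - [0.026,-0.068,-0.009]
  hand: [1,1,1,1,1,1,1,1]

```text
clock: 16.0
position: [0.5059, -0.1945, 0.2261]
ee_rot: [0.133, 0.623, 0.721, -0.272]
contact_force: [-0.4, 0.1, -0.2]
width: 0.0854
gripper_force: 0.0
```

apply_moves:
  xyz:
    - [0,0,0]
    - [0,0,0]
    - [0,0,0]
  rot:
    - [0,0,0]
    - [0,0,0]
    - [0,0,0]
  hand: [1,1,1]

```text
clock: 16.38
position: [0.5064, -0.1938, 0.2267]
ee_rot: [0.133, 0.624, 0.721, -0.271]
contact_force: [-1.2, -0.2, 0.4]
width: 0.0853
gripper_force: 0.0
```

```bash
python3 w.py; python3 - <<'E'
from h import *;from rig import status,get_image
st=status.get_state();RP=RS*R.from_rotvec([0,0,-.4])
im=get_image("wrist");print("pred head",proj(im,[FACE+.0245*Z],st))
x,y=proj(im,[FACE+.0245*Z],st)[0].astype(int);g=im["pixels"].max(2)[y-40:y+40,x-40:x+40];m=(g<60).astype(np.uint8)
n,l,s,c=cv2.connectedComponentsWithStats(m);print([(s[i].tolist(),(c[i]+[x-40,y-40]).round(1).tolist()) for i in range(1,n) if s[i][4]>80])
plan(st,[(FACE+.06*Z,RP,4),(FACE+.007*Z,RP,8)])
E
```

```text
in stop frame mm [  0.3  -0.3 150.5] f [-1.21 -0.2   0.41] w 0.08533388180151948 rot [  0.13  -0.07 -22.84] 16.375 [-0.11  0.3   1.65 -0.62  1.34 -0.06]
pred head [[255.39096587 188.58314907]]
[([19, 17, 42, 35, 334], [254.6, 179.4])]
[[0.0, 0.0, 0.075], [0.0, -0.0, 0.075], [0.0, -0.0, 0.075], [0.0, -0.0, 0.075], [0.0, -0.0, 0.022], [0.0, -0.0, 0.022], [0.0, -0.0, 0.022], [0.0, -0.0, 0.022]]
[[-0.001, 0.0, -0.0], [-0.001, 0.0, -0.0], [-0.001, 0.0, -0.0], [-0.001, 0.0, -0.0], [-0.0, -0.0, -0.0], [-0.0, -0.0, -0.0], [-0.0, -0.0, -0.0], [-0.0, -0.0, -0.0]]
[[0.0, -0.0, 0.022], [0.0, -0.0, 0.022], [0.0, -0.0, 0.022], [0.0, -0.0, 0.022]]
[[-0.0, -0.0, -0.0], [-0.0, -0.0, -0.0], [-0.0, -0.0, -0.0], [-0.0, -0.0, -0.0]]
max [np.float64(0.075), np.float64(0.001)] (limits .208,.178)
```

apply_moves:
  xyz:
    - [0.005,0,0.075]
    - [0,0,0.075]
    - [0,0,0.075]
    - [0,0,0.075]
    - [0,0,0.06]
    - [0,0,0.06]
    - [0,0,0.055]
    - [0,0,0]
  rot:
    - [0,0,0]
    - [0,0,0]
    - [0,0,0]
    - [0,0,0]
    - [0,0,0]
    - [0,0,0]
    - [0,0,0]
    - [0,0,0]
  hand: [1,1,1,1,1,1,1,1]

```text
clock: 17.42
position: [0.4836, -0.2723, 0.1074]
ee_rot: [0.131, 0.623, 0.721, -0.272]
contact_force: [0.5, -0.4, -0.2]
width: 0.0851
gripper_force: 0.0
```

```bash
python3 w.py
```

```text
in stop frame mm [-2.1  1.1  5.9] f [ 0.53 -0.36 -0.19] w 0.08513881128163933 rot [  0.37  -0.08 -22.95] 17.425 [-0.26  0.4   1.84 -0.73  1.04  0.03]
```

apply_moves:
  xyz:
    - [0,0,0]
    - [0,0,0]
    - [0,0,0]
    - [0,0,0]
  rot:
    - [0,0,0]
    - [0,0,0]
    - [0,0,0]
    - [0,0,0]
  hand: [0.3,-0.3,-1,-1]
  force: 40

```text
clock: 17.92
position: [0.4838, -0.272, 0.1087]
ee_rot: [0.132, 0.623, 0.721, -0.272]
contact_force: [-2.9, 1.8, 3.2]
width: 0.0391
gripper_force: 39.7
```

```bash
python3 w.py
```

```text
in stop frame mm [-2.   0.7  7.1] f [-2.86  1.77  3.24] w 0.03912680948120246 rot [  0.31  -0.15 -22.93] 17.925 [-0.26  0.4   1.84 -0.73  1.04  0.03]
```

apply_moves:
  xyz:
    - [0,0,0]
    - [0,0,0]
    - [0,0,0]
    - [0,0,0]
    - [0,0,0]
    - [0,0,0]
    - [0,0,0]
    - [0,0,0]
  rot:
    - [0,0,0.105]
    - [0,0,0.105]
    - [0,0,0.105]
    - [0,0,0.105]
    - [0,0,0.105]
    - [0,0,0.105]
    - [0,0,0.105]
    - [0,0,0.105]
  hand: [-1,-1,-1,-1,-1,-1,-1,-1]

```text
clock: 18.92
position: [0.4844, -0.2723, 0.1088]
ee_rot: [0.236, 0.871, 0.386, -0.189]
contact_force: [-0.9, 1.2, 3.7]
width: 0.039
gripper_force: 39.7
```

apply_moves:
  xyz:
    - [0,0,0]
    - [0,0,0]
  rot:
    - [0,0,0]
    - [0,0,0]
  hand: [-1,-1]

```text
clock: 19.18
position: [0.4844, -0.2723, 0.1086]
ee_rot: [0.235, 0.871, 0.388, -0.19]
contact_force: [-1.4, -0.1, 4.9]
width: 0.039
gripper_force: 39.7
```

```bash
python3 w.py; python3 -c "
from rig import status;print(status.get_state()['moment'])"
```

```text
in stop frame mm [-1.4  0.6  6.9] f [-1.45 -0.13  4.92] w 0.038966120857019566 rot [ 0.16 -0.26 27.37] 19.175 [-0.26  0.4   1.84 -0.73  1.04  0.91]
[-0.2090974   0.22632713 -0.09516996]
```

apply_moves:
  xyz:
    - [0,0,0]
    - [0,0,0]
    - [0,0,0]
    - [0,0,0]
    - [0,0,-0.05]
    - [0,0,-0.12]
    - [0,0,-0.15]
    - [0,0,-0.15]
  rot:
    - [0,0,0]
    - [0,0,0]
    - [0,0,0]
    - [0,0,0]
    - [0,0,0]
    - [0,0,0]
    - [0,0,0]
    - [0,0,0]
  hand: [0.6,1,1,1,1,1,1,1]

```text
clock: 20.18
position: [0.5055, -0.1923, 0.2252]
ee_rot: [0.235, 0.871, 0.388, -0.189]
contact_force: [0.6, -0.3, -0.2]
width: 0.0857
gripper_force: 0.0
```

apply_moves:
  xyz:
    - [0,0,-0.1]
    - [0,0,0]
    - [0,0,0]
    - [0,0,0]
    - [0,0,0]
    - [0,0,0]
    - [0,0,0]
    - [0,0,0]
  rot:
    - [0,0,0]
    - [0,0,0]
    - [0,0,0]
    - [0,0,0]
    - [0,0,0]
    - [0,0,0]
    - [0,0,0]
    - [0,0,0]
  hand: [1,1,1,1,1,1,1,1]

```text
clock: 21.18
position: [0.5096, -0.177, 0.2478]
ee_rot: [0.235, 0.871, 0.387, -0.19]
contact_force: [-0.3, -0.5, -0.2]
width: 0.0855
gripper_force: 0.0
```

```bash
python3 w.py; python3 - <<'E'
from h import *;from rig import get_image
b=get_image("side")["pixels"];t=get_image("top")["pixels"]
f=lambda a,x,y,w,h:cv2.resize(a[y:y+h,x:x+w,::-1],(400,300),interpolation=cv2.INTER_CUBIC)
cv2.imwrite("pics/end.png",np.vstack([np.hstack([f(b,225,265,67,50),f(b,215,145,100,75)]),np.hstack([f(t,140,160,100,75),f(t,0,0,512,384)])]))
E
```

```text
in stop frame mm [ -0.8   1.6 177.5] f [-0.26 -0.46 -0.24] w 0.08553211893196876 rot [ 0.21 -0.22 27.46] 21.175 [-0.08  0.29  1.61 -0.61  1.4   0.81]
```

View pics/end.png

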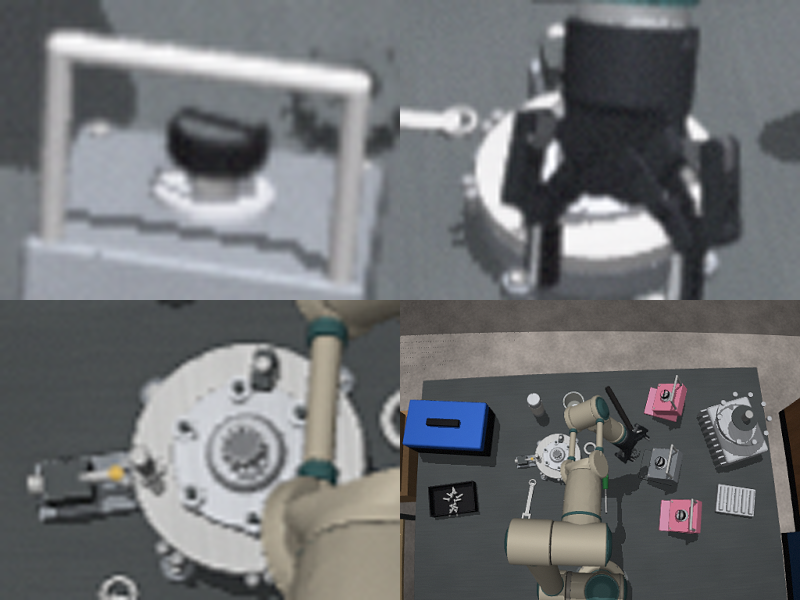

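The head is back out: its stem is visible and its top is at row 110, as at the start. It is turned, the post is in line with the plunger, and the arm is clear.

```bash
python3 -c "
from rig import job;print(job.sign_off())"
```

```text
the job is handed in; nothing more can be done
None
```

I handed the job in at about 21 s of the 58 s allowed. The stop button was pressed until it latched, the table was turned into the stop in line with the plunger block and let go, and the head was twisted clockwise and popped back out. The last pictures show the post in line, the head fully out and the arm clear; the judge's result was not shown.

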